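# Close up the caps in the round tin and press in the seventh

## Robot

A 6-joint arm with a two-finger parallel gripper is mounted at the origin on the work surface. World frame = base frame: x ahead of the robot, y to its left, z up, the work surface at z = 0. Lengths are in m, angles in rad, forces in N, time in s.
With the tool pointing down it reaches from about 0.275 to 0.825 m from the base axis. Payload 4.9 kg.
Tool frame: the origin (TCP) lies midway between the tips of the shut fingers; the grasp point (between the pads) lies 19 mm behind it (grip_point_offset is the distance from the TCP to the grasp point, in m); z points along the fingers, y is the line along which they close (so a half turn about z gives the same grasp; the last joint's range is limited). The gripper opens to 85 mm and grips with 20 to 120 N. Pads are 22 mm wide; open, the fingers measure 114 mm over their backs; the gripper's body (76 mm by 85 mm) begins 54 mm behind the grasp point. The pads swing forward as they close: fully open they stand 13 mm farther back than shut.
Start: joints at [1.047, 0.326, -0.193, 1.052, 0, 1.437], TCP at [0.209, 0.509, 0.231] pointing down, gripper open.
Joint ranges: [-2.65, 2.65], [-0.97, 1.79], [-1.3, 1.35], [-1.93, 2.1], [-1.47, 1.37], [-3.14, 3.14]. Speed limits (rad/s): [2.57, 2.57, 3.14, 3.14, 3.14, 3.14].

## Interface

Orientations are given as a rotation vector (axis times angle).
In Python, from cell import * gives the robot as it stands. Calls block until the motion is done:
- movep(position, orientation): joint-space move of the TCP to a pose.
- move_l(position, velocity=0.15, rot=None, until_force=None): straight line of the TCP; rot=None keeps the orientation; velocity is the mean speed in m/s. With until_force (N) it stops when the force on the tool has changed by that much, and returns True; else False.
- set_joints(angles): joint-space move.
- let_go() and grab(newtons=None): open the fingers fully, or close them until they stop; newtons is the grip in N (None keeps the last).
- sleep(seconds).
- ik(position, orientation): joint angles nearest the present ones, or None.
- get_state(): the state.
- grab_frame(name): name is "scene" or "top" or "wrist"; returns a dict with "img" (400x640x3 uint8, red, green, blue), "fx", "fy", "cx", "cy" (pixels), "k1" (the pictures are not rectified: a ray, as slopes to the right and down, at radius r is drawn at 1 + k1 r^2 times it, then the intrinsics apply), "cam_to_world" (4x4, takes a point from camera to world coordinates); the wrist camera has in their place "T_tool_cam" (4x4, takes a point from camera to tool coordinates, whose origin is the TCP and whose axes are the flange's). Camera axes: x right, y down, z forward; pixel columns grow to the right and rows downward; lengths in m; the calibration is good to about 2 mm. A picture is of the moment at which its call begins: read the wrist's pose just before it. There is no depth.
A pose or a line that the arm cannot do raises MotionError and nothing moves.
- sign_off(): hands the job in; it is judged then, once.
Trained networks look in the newest picture that a camera, given by its name, has taken for a name from the list of things; names that differ only in an ending like _2 or _b are one class to them, and where a whole thing is asked for, a point or a joint stands for the part that bears it (a point fixed in the world has none). Each returns a list of dicts, best first, with "score" (0 to 1); they miss things now and then, are a little off and sometimes report something else, mostly with a low value. They report only what shows in the picture. A call takes as long as a camera call.
- spot_in(camera, name): "centre" ([column, row] in pixels, amid what is visible of it).
- silhouettes(camera, name): "mask" (400x640 bool, what is visible of it) and "centre" ([column, row] in pixels, amid what is visible of it).
- tip_of(camera, name): "centre" ([column, row] in pixels: a listed point, or the origin of a listed thing).
The state is a dict: "clock": time; "q": joint angles; "joint_velocities": joint speeds; "tau": joint torques, N m; "position": TCP position; "eef_rot": TCP orientation; "contact_force": force on the tool from outside, world axes, zero at the start; "wrist_torque": the same for the moment, N m; "finger_gap": opening from 0.0 (shut) to 1.0 (fully open); "grasp_force": force on a finger pad.
Only numpy, scipy, OpenCV 4.12 (cv2) and the standard library are available. Lean on these libraries where they do the work, as an engineer would, in place of code of your own. Each camera call takes 0.05 s, during which the arm holds its last target. There are 200 camera calls.

## Task

Six grey caps lie loosely spread in the round tin. Slide the outer ones along the wall, without lifting any out, to open a full place in front of the sprung keeper, then put the matching spare cap from the table there and press it down past the keeper, so that all seven lie flat on the tin's floor, one in the middle and six around it. Leave the wrong-sized caps and everything else on the table where they are.

Things in the scene. Friction and masses are not known exactly. Their poses are not given: they have to be found in the camera images.
- tin: Round shallow aluminium tin fixed to the table: inner diameter 184 mm, wall 3 mm, floor 3 mm thick, rim 26 mm above the table. Seven 60 mm caps just fit: one in the middle, six round it about 62 mm from the middle, with some 13 mm of slack round the ring in all. Origin: centre of its underside; x points from the centre to the sprung keeper in its wall, z up. It may face any way.
- tin_floor (a point): Centre of the tin's inner floor, 3 mm above the table; axes as the tin's.
- bay (a point): The place for the spare cap: point on the inner floor 61.5 mm from the tin's centre, straight in front of the keeper (on the tin's x axis); axes as the tin's.
- keeper (a joint): Sprung steel tongue, 44 mm wide, in the tin's wall: 0 = stands 6 mm into the tin; pushed straight outward up to 0.012 m. The spring gives 5 N at 0 plus 0.6 N per mm. Its top is a steep ramp (from 14 to 29 mm above the table, 9 mm deep): a cap set down here rests on the ramp and must be pressed down hard, some 6 to 20 N, to reach the floor; let go earlier it stays high or tipped.
- spare: The spare cap, upright on the table: grey plastic, a flange (disc) 60 mm in diameter, 20 mm thick, with a round hub 22 mm in diameter and 26 mm tall on its middle, 46 mm high in all, about 0.09 kg; low ribs (3.5 mm) drawn on the flange, no obstacle. Told from the two other caps near it by its size. Origin: centre of its underside, z along the hub (up).
- cap_mid: The cap in the middle of the tin; the caps slide easily on its floor and wall (a few newtons push several along), and it has some 2 to 3 mm of play, so it may lean into the bay and must be cleared or nudged back. Same size as the spare cap. Origin: centre of its underside, z along the hub (up).
- cap1: Ring cap 1 of 5 in the tin; at the start they are spread about evenly, at about 36 degrees counter-clockwise (seen from above) from the tin's x axis, 61 mm from its centre. Same size as the spare cap. Origin: centre of its underside, z along the hub (up). It is a neighbour of the bay.
- cap2: Ring cap 2 of 5 in the tin; at the start they are spread about evenly, at about 108 degrees counter-clockwise (seen from above) from the tin's x axis, 61 mm from its centre. Same size as the spare cap. Origin: centre of its underside, z along the hub (up).
- cap3: Ring cap 3 of 5 in the tin; at the start they are spread about evenly, at about 180 degrees counter-clockwise (seen from above) from the tin's x axis, 61 mm from its centre. Same size as the spare cap. Origin: centre of its underside, z along the hub (up).
- cap4: Ring cap 4 of 5 in the tin; at the start they are spread about evenly, at about 252 degrees counter-clockwise (seen from above) from the tin's x axis, 61 mm from its centre. Same size as the spare cap. Origin: centre of its underside, z along the hub (up).
- cap5: Ring cap 5 of 5 in the tin; at the start they are spread about evenly, at about 324 degrees counter-clockwise (seen from above) from the tin's x axis, 61 mm from its centre. Same size as the spare cap. Origin: centre of its underside, z along the hub (up). It is a neighbour of the bay.
- wide_cap: The same grey cap shape but with an 80 mm flange (20 mm thick, hub 22 mm dia.); a bystander, leave it where it is. Origin: centre of its underside.
- narrow_cap: The same grey cap shape but with a 44 mm flange (20 mm thick, hub 22 mm dia.); a bystander, leave it where it is. Origin: centre of its underside.
- tape: Roll of clear tape lying flat, 100 mm outer dia., 45 mm high; bystander. Origin: centre of its underside.
- driver: Screwdriver lying on the table, 190 mm; bystander.
- glue: White upright bottle, 56 mm dia., 130 mm tall; bystander. Origin: centre of its underside.

How it is judged:
On the way:
1. the place in front of the keeper is clear: all five ring caps' centres are more than 57 mm from it (horizontal distance between each of cap1, cap2, cap3, cap4, cap5 and bay above 0.057 m), for 0.2 s.
At the end, for the whole second after the job is handed in: The spare cap stands within 12 mm of the bay point; all seven caps are flat on the tin's floor (underside within 3 mm of it, tilt under 0.06 rad) and at rest; the middle cap is within 12 mm of the tin's centre and the ring caps inside the tin, within 66 mm of its centre (horizontal distance between spare and bay below 0.012 m and z of each of spare, cap_mid, cap1, cap2, cap3, cap4, cap5 in the frame of tin_floor below 0.003 m and angle between each of spare, cap_mid, cap1, cap2, cap3, cap4, cap5's own z axis and vertical below 0.06 rad and linear speed of each of spare, cap_mid, cap1, cap2, cap3, cap4, cap5 below 0.02 m/s and horizontal distance between cap_mid and tin_floor below 0.012 m and horizontal distance between each of cap1, cap2, cap3, cap4, cap5 and tin_floor below 0.066 m); the robot touches nothing.
It fails at once if a cap that was already in the tin is lifted more than 15 mm off its floor (z of any of cap_mid, cap1, cap2, cap3, cap4, cap5 in the frame of tin_floor above 0.015 m).
It fails at once if a bystander (wide cap, narrow cap, tape, screwdriver, bottle) is moved more than 30 mm (distance of any of wide_cap, narrow_cap, tape, driver, glue from where it was at the start of the episode above 0.03 m).
It also fails if it takes over 64 s, if anything falls off the work surface, if the arm or the gripper's body presses on something with over 40 N, if the wrist force passes 120 N, or if a joint passes its speed limit or range.

## Working session

There is one attempt and no reset: what is moved stays moved. The work goes in short steps, each a Python script; the robot and the scene stay as the last script left them, time stands still between calls to the robot, and variables do not carry over. Pictures are saved under pics/ and viewed, at most 12 in all, crops included, and the job is handed in when it is done.

```bash
mkdir -p pics; ls
cat > h.py <<'E'
from cell import *
import numpy as np, cv2
def snap(c,save=None):
    s=get_state(); f=grab_frame(c)
    if c=="wrist":
        T=np.eye(4);T[:3,:3]=cv2.Rodrigues(np.array(s["eef_rot"],float))[0];T[:3,3]=s["position"]
        f["T"]=T@np.array(f["T_tool_cam"])
    else: f["T"]=np.array(f["cam_to_world"])
    if save: cv2.imwrite("pics/"+save,f["img"][:,:,::-1])
    return f
def ray(f,px):
    d=np.array([(px[0]-f["cx"])/f["fx"],(px[1]-f["cy"])/f["fy"]]);u=d.copy()
    for _ in range(20): u=d/(1+f["k1"]*(u@u))
    v=f["T"][:3,:3]@np.array([u[0],u[1],1]);return f["T"][:3,3],v/np.linalg.norm(v)
def atz(f,px,z):
    o,v=ray(f,px);return o+v*(z-o[2])/v[2]
def proj(f,p):
    q=np.linalg.inv(f["T"])@np.append(p,1);u=q[:2]/q[2];u=u*(1+f["k1"]*(u@u))
    return np.array([u[0]*f["fx"]+f["cx"],u[1]*f["fy"]+f["cy"]])
def tri(*fp):
    A=np.zeros((3,3));b=np.zeros(3)
    for f,px in fp:
        o,v=ray(f,px);M=np.eye(3)-np.outer(v,v);A+=M;b+=M@o
    return np.linalg.solve(A,b)
def down(yaw):
    # tool z down, tool y axis (closing line) at angle yaw in world
    y=np.array([np.cos(yaw),np.sin(yaw),0]);z=np.array([0,0,-1.]);x=np.cross(y,z)
    return cv2.Rodrigues(np.stack([x,y,z],1))[0].ravel()
E
python3 - <<'E'
from h import *
np.set_printoptions(precision=4,suppress=True)
names=["tin","tin_floor","bay","keeper","spare","cap_mid","cap1","cap2","cap3","cap4","cap5","wide_cap","narrow_cap","tape","driver","glue"]
F={c:snap(c,c+"0.png") for c in("top","scene")}
print({c:F[c]["T"][:3,3] for c in F})
for n in names:
    for c in F:
        print(n,c,[(np.round(d["centre"]).tolist(),round(d["score"],2),atz(F[c],d["centre"],0.003).round(3).tolist()) for d in tip_of(c,n)[:2]])
s=get_state();print(s["eef_rot"],s["clock"])
E
```

```text
pics
{'top': array([ 0.4878, -0.0483,  1.0727]), 'scene': array([ 1.1346, -0.5977,  0.9921])}
tin top [([293.0, 210.0], 0.93, [0.572, 0.007, 0.003])]
tin scene [([335.0, 183.0], 0.57, [0.561, -0.003, 0.003]), ([255.0, 211.0], 0.54, [0.485, -0.216, 0.003])]
tin_floor top [([294.0, 213.0], 0.59, [0.565, 0.006, 0.003])]
tin_floor scene [([336.0, 183.0], 0.97, [0.565, -0.001, 0.003])]
bay top [([421.0, 200.0], 0.74, [0.585, -0.272, 0.003]), ([304.0, 184.0], 0.71, [0.627, -0.017, 0.003])]
bay scene [([350.0, 195.0], 0.97, [0.619, -0.004, 0.003])]Traceback (most recent call last):
  File "<stdin>", line 8, in <module>
ValueError: it knows: bay, cap, cap_mid, driver, glue, narrow_cap, spare, tape, tin, tin_floor, wide_cap
```

Run:
```python
from h import *
np.set_printoptions(precision=4,suppress=True)
F={c:snap(c) for c in("top","scene")}
for n in ["spare","cap_mid","cap","wide_cap","narrow_cap","tape","glue","driver"]:
    for c in F:
        print(n,c,[(np.round(d["centre"]).tolist(),round(d["score"],2),atz(F[c],d["centre"],0.003).round(3).tolist()[:2]) for d in tip_of(c,n)[:7]])
i=cv2.imread("pics/top0.png");cv2.imwrite("pics/top_c.png",cv2.resize(i[100:330,150:500],None,fx=2.2,fy=2.2,interpolation=cv2.INTER_CUBIC))
s=get_state();print(s["eef_rot"],s["clock"])
```

```text
spare top [([422.0, 203.0], 0.62, [0.579, -0.274])]
spare scene [([265.0, 247.0], 0.81, [0.588, -0.267])]
cap_mid top [([292.0, 212.0], 0.85, [0.567, 0.011])]
cap_mid scene [([338.0, 179.0], 0.85, [0.558, 0.013])]
cap top [([263.0, 218.0], 0.96, [0.556, 0.073]), ([317.0, 225.0], 0.71, [0.538, -0.044]), ([280.0, 190.0], 0.69, [0.616, 0.035]), ([290.0, 244.0], 0.65, [0.5, 0.016]), ([315.0, 194.0], 0.63, [0.605, -0.041])]
cap scene [([362.0, 189.0], 0.81, [0.625, 0.036]), ([353.0, 168.0], 0.65, [0.557, 0.073]), ([338.0, 201.0], 0.54, [0.61, -0.042])]
wide_cap top [([398.0, 253.0], 0.62, [0.472, -0.216])]
wide_cap scene [([255.0, 209.0], 0.75, [0.482, -0.212])]
narrow_cap top [([459.0, 246.0], 0.9, [0.483, -0.351]), ([303.0, 184.0], 0.67, [0.628, -0.015])]
narrow_cap scene [([210.0, 243.0], 0.55, [0.486, -0.355])]
tape top [([236.0, 123.0], 0.89, [0.768, 0.13]), ([293.0, 244.0], 0.69, [0.499, 0.01])]
tape scene [([430.0, 198.0], 0.91, [0.77, 0.142])]
glue top [([406.0, 132.0], 0.68, [0.737, -0.246])]
glue scene [([320.0, 280.0], 0.83, [0.744, -0.234])]
driver top [([318.0, 128.0], 0.73, [0.751, -0.051]), ([292.0, 213.0], 0.69, [0.565, 0.009])]
driver scene [([377.0, 236.0], 0.74, [0.755, -0.048]), ([319.0, 277.0], 0.49, [0.738, -0.229])]
[ 0.6084  3.0821 -0.    ] 1.3
```

View pics/top0.png

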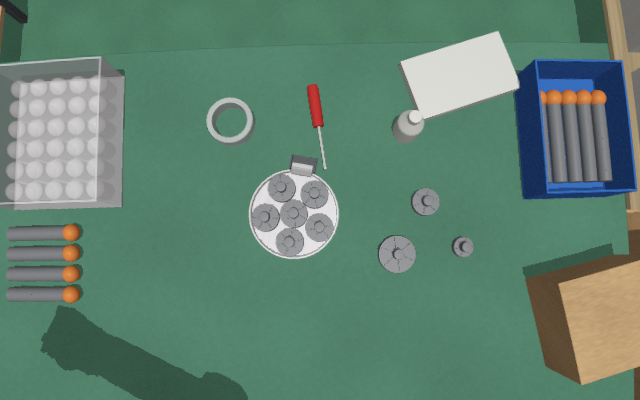

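View pics/scene0.png

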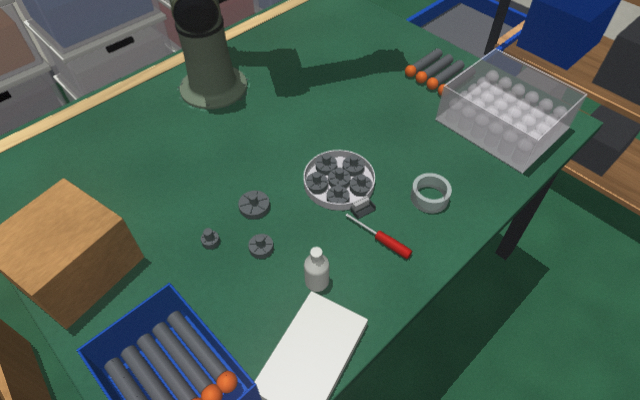

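Top view: tin about (293,213), keeper at (303,163), so the tin's x points about -14° in world. The spare is at (425,202), wide cap (397,254), narrow cap (463,247). The scene view agrees. Next I'll look from close by with the wrist camera.

Run:
```python
from h import *
np.set_printoptions(precision=4,suppress=True)
R=down(np.radians(76))
def look(name,what):
    f=snap("wrist",name)
    out={}
    for n in what:
        out[n]=[(np.array(d["centre"]),d["score"]) for d in tip_of("wrist",n)]
        print(name,n,[(c.round(0).tolist(),round(s,2),atz(f,c,0.003 if n!="spare" else 0).round(4).tolist()[:2]) for c,s in out[n][:6]])
    return f,out
movep([0.50,0.03,0.30],R); 
f1,o1=look("w1.png",["tin_floor","bay","cap_mid","cap"])
print(f1["T"])
movep([0.58,-0.03,0.30],R)
f2,o2=look("w2.png",["tin_floor","bay","cap_mid","cap"])
for n in ["tin_floor","bay","cap_mid"]:
    if o1[n] and o2[n]: print(n,tri((f1,o1[n][0][0]),(f2,o2[n][0][0])))
print(get_state()["clock"])
cv2.imwrite("pics/w12.png",cv2.resize(np.hstack([f1["img"],f2["img"]])[:,:,::-1],(800,250)))
import pickle;pickle.dump((f1,f2),open("w.pkl","wb"))
```

```text
w1.png tin_floor []
w1.png bay [([321.0, 254.0], 0.77, [0.6237, -0.0061])]
w1.png cap_mid [([319.0, 205.0], 0.6, [0.5562, 0.0089])]
w1.png cap [([291.0, 245.0], 0.85, [0.6011, -0.0408]), ([314.0, 164.0], 0.83, [0.5025, 0.0154]), ([348.0, 247.0], 0.64, [0.6219, 0.0323]), ([274.0, 198.0], 0.6, [0.5328, -0.0447]), ([364.0, 195.0], 0.57, [0.5571, 0.0676])]
[[ 0.2406  0.933   0.2677  0.4312]
 [ 0.9706 -0.2309 -0.0675  0.0478]
 [-0.0011  0.2761 -0.9611  0.4426]
 [ 0.      0.      0.      1.    ]]
w2.png tin_floor [([352.0, 136.0], 0.42, [0.561, 0.0083])]
w2.png bay [([350.0, 188.0], 0.82, [0.6237, -0.0084])]
w2.png cap_mid [([349.0, 138.0], 0.91, [0.5625, 0.0037])]
w2.png cap [([383.0, 179.0], 0.94, [0.6227, 0.0338]), ([401.0, 118.0], 0.93, [0.5534, 0.0701]), ([348.0, 85.0], 0.93, [0.5011, 0.0165]), ([320.0, 179.0], 0.65, [0.603, -0.0422]), ([303.0, 124.0], 0.64, [0.5328, -0.0467])]
bay [ 0.6259 -0.0076 -0.0034]
cap_mid [ 0.567   0.0054 -0.0355]
4.3167
```

View pics/w2.png

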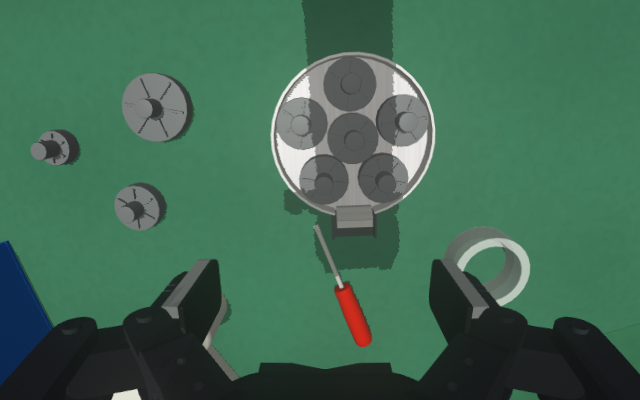

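The wrist view shows the tin at (352,135), the keeper at (355,220) and caps all round. The two views agree on the ring mean, which gives a centre of (0.563, 0.006). The keeper direction is about -12°, so I'll push now.

```bash
cat >> h.py <<'E'
C=np.array([0.563,0.006]);PHI=np.radians(-12)
def pol(r,a,z): 
    t=PHI+np.radians(a);return [C[0]+r*np.cos(t),C[1]+r*np.sin(t),z]
def rad(a):  # tool y radial, yaw kept in 0..pi
    return down((PHI+np.radians(a))%np.pi)
def sweep(end,z=0.029,r=60.5e-3):
    # from rel 0, along the arc to end deg and back
    s=np.sign(end)
    move_l(pol(r,s*4,0.065),0.15,rot=rad(s*8)); move_l(pol(r,s*4,z),0.1)
    for a in np.linspace(s*4,end,5)[1:]:
        move_l(pol(r,a,z),0.06,rot=rad(a)); 
    print("F",np.round(get_state()["contact_force"],1))
    move_l(pol(r,end-s*5,z),0.06); move_l(pol(r,end-s*5,0.065),0.15)
def caps(f):
    L=[]
    for n in("cap_mid","cap","spare"):
        for d in tip_of("wrist",n):
            p=atz(f,d["centre"],0.003)[:2]-C
            if np.hypot(*p)<0.09: L.append((n,round(d["score"],2),round(np.hypot(*p)*1e3,1),round(np.degrees(np.arctan2(p[1],p[0])-PHI)%360,1)))
    return L
E
python3 - <<'E'
from h import *
grab(40)
movep(pol(.0605,4,0.08),rad(8))
sweep(40.5)
movep(pol(.0605,-4,0.08),rad(-8))
sweep(-40.5)
movep([0.54,0.0,0.28],down(np.radians(78)))
f=snap("wrist","w3.png");print(*caps(f),sep="\n");print(get_state()["clock"])
E
```

```text
F [-0.7 -0.2  1. ]
F [ 0.6  0.3 -0.1]
('cap_mid', 0.85, np.float64(1.5), np.float64(177.4))
('cap_mid', 0.68, np.float64(62.0), np.float64(240.8))
('cap', 0.94, np.float64(61.7), np.float64(297.7))
('cap', 0.88, np.float64(60.6), np.float64(240.2))
('cap', 0.75, np.float64(64.8), np.float64(181.6))
('cap', 0.6, np.float64(62.2), np.float64(59.6))
('cap', 0.59, np.float64(64.9), np.float64(119.8))
17.8667
```

View pics/w3.png

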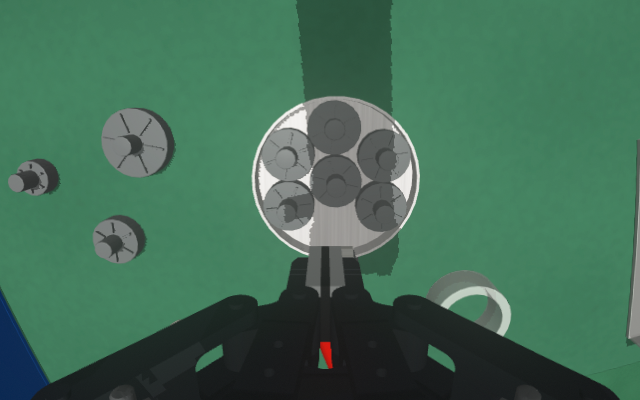

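The bay is open: the ring caps sit at about ±60°, 120°, 180° and 240°, and the middle cap is centred at about (335,180). Next is the spare, at (118,240) here.

Run:
```python
from h import *
np.set_printoptions(precision=4,suppress=True)
R=down(np.radians(78)); let_go()
P=[]
for i,p in enumerate([[0.53,-0.23,0.26],[0.56,-0.30,0.20]]):
    movep(p,R); f=snap("wrist",f"s{i}.png")
    t=tip_of("wrist","spare"); m=silhouettes("wrist","spare")
    for d in t[:2]: print("tip",np.round(d["centre"]),d["score"],atz(f,d["centre"],0))
    for d in m[:2]:
        k=d["mask"].astype(np.uint8);x,y,w,h=cv2.boundingRect(k);print("mask",x,y,w,h,d["score"])
    if t: P.append((f,t[0]["centre"]))
    # hub top by Hough near prediction
if len(P)==2: print(tri(*P))
print(get_state()["clock"])
```

```text
tip [295. 210.] 0.8 [ 0.5773 -0.2753  0.    ]
mask 266 189 53 53 0.79
tip [351. 187.] 0.93 [ 0.5768 -0.2763  0.    ]
mask 321 160 64 65 0.63
[ 0.5784 -0.2761 -0.0052]
20.3417
```

View pics/s1.png

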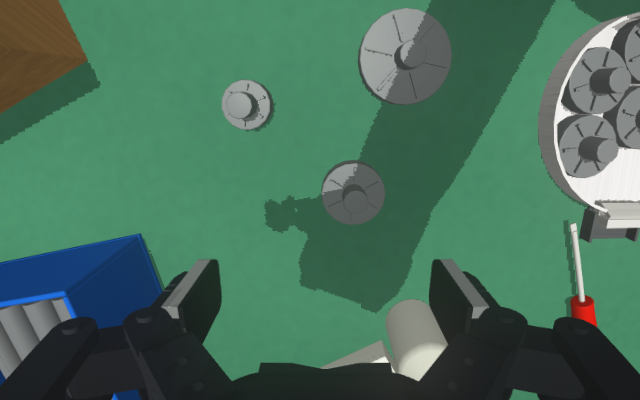

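The spare is at (353,192), and two views put it at (0.577, -0.276), z≈0, between the wide and narrow ones in size. I'll grasp it and carry it over.

Run:
```python
from h import *
R=down(np.radians(78))
movep([0.577,-0.276,0.09],R); move_l([0.577,-0.276,0.025],0.1)
grab(80); s=get_state(); print("gap",s["finger_gap"],s["grasp_force"])
move_l([0.577,-0.276,0.11],0.15)
movep(pol(.0610,0,0.11),R)
f=snap("wrist","b0.png"); s=get_state();print("gap",s["finger_gap"],s["grasp_force"],s["clock"])
```

```text
gap 0.2297149969089899 78.31761360168457
gap 0.22699015217800494 78.23235869407654 24.125
```

View pics/b0.png

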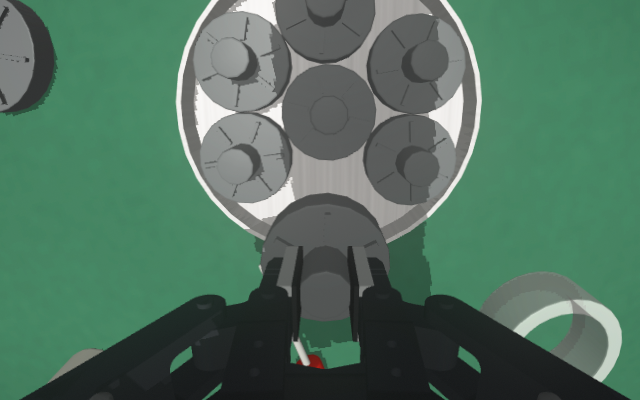

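The spare is held level, centred at about column 325, and the bay's gap centre is at about column 328, so it's well aligned. I'll lower and press.

Run:
```python
from h import *
def st(t): s=get_state();print(t,np.round(s["position"],4),np.round(s["contact_force"],1),np.round(s["wrist_torque"],2),round(s["clock"],1))
move_l(pol(.061,0,0.058),0.1); st("hover")
print(move_l(pol(.061,0,0.028),0.03,until_force=4)); st("touch")
print(move_l(pol(.061,0,0.027),0.03,until_force=35)); st("pressed")
```

```text
hover [ 0.6229 -0.007   0.0582] [-0.2 -0.1 -0.8] [-0.05 -0.05  0.01] 24.8
True
touch [ 0.6235 -0.0067  0.0541] [-0.8  0.3  6. ] [ 0.   -0.01 -0.02] 25.2
True
pressed [ 0.6197 -0.0056  0.0366] [-6.6  0.6 10.6] [ 0.02  1.23 -0.04] 25.9
```

Run:
```python
from h import *
def st(t): s=get_state();print(t,np.round(s["position"],4),np.round(s["contact_force"],1),np.round(s["wrist_torque"],2),round(s["clock"],1),round(s["finger_gap"],3))
st("rest")
print(move_l(pol(.061,0,0.027),0.03,until_force=45)); st("pressed")
f=snap("wrist","b1.png");st("")
```

```text
rest [ 0.6197 -0.0056  0.0366] [-6.6  0.6 10.6] [ 0.02  1.23 -0.04] 25.9 0.227
True
pressed [ 0.6185 -0.0053  0.0339] [-7.   0.1 12.8] [ 0.08  1.06 -0.01] 26.1 0.222
 [ 0.6183 -0.0052  0.0339] [-5.6  0.6 12.8] [ 0.03  1.06 -0.13] 26.2 0.229
```

View pics/b1.png

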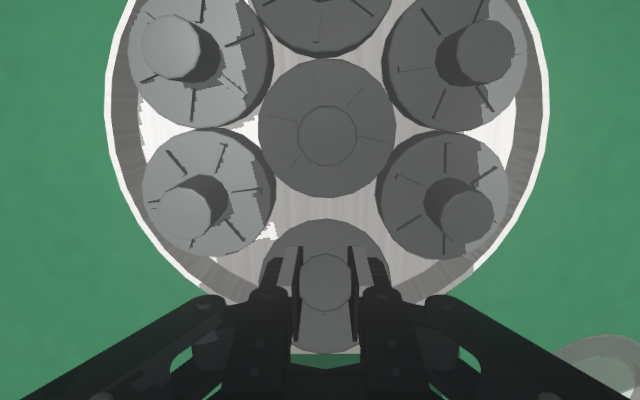

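The spare is entering in front of the keeper at about (325,285), with room to the middle cap. The stop was a force spike, so I'll press on.

Run:
```python
from h import *
def st(t): s=get_state();print(t,np.round(s["position"],4),np.round(s["contact_force"],1),np.round(s["wrist_torque"],2),round(s["clock"],1),round(s["finger_gap"],3))
for z in (0.031,0.028,0.025):
    r=move_l(pol(.063,0,z),0.03,until_force=80); st((z,r))
sleep(0.3);st("")
```

```text
(0.031, False) [ 0.6197 -0.0054  0.0338] [-19.9   4.4  31.8] [ 0.66  3.88 -0.17] 26.5 0.231
(0.028, False) [ 0.6199 -0.0054  0.0334] [-26.5   5.9  48.2] [ 0.77  5.14 -0.28] 26.8 0.225
(0.025, False) [ 0.6202 -0.0054  0.033 ] [-33.2   6.3  66.1] [ 0.86  6.46 -0.39] 27.0 0.225
 [ 0.6202 -0.0054  0.033 ] [-33.    5.7  65.9] [ 0.88  6.48 -0.37] 27.3 0.227
```

Blocked at 66 N. In the last picture the hub top at (325,283) is nearer than it should be, so the cap has pivoted about the finger line, with its outer edge up on the ramp. I'll release, look, then press it with shut fingers.

Run:
```python
from h import *
def st(t): s=get_state();print(t,np.round(s["position"],4),np.round(s["contact_force"],1),np.round(s["wrist_torque"],2),round(s["clock"],1),round(s["finger_gap"],3))
move_l(pol(.0585,0,0.034),0.03); st("relaxed")
let_go(); move_l(pol(.0585,0,0.10),0.15)
movep([0.56,0.0,0.21],down(np.radians(78)))
f=snap("wrist","b2.png");print(*caps(f),sep="\n");st("")
```

```text
relaxed [ 0.6196 -0.0057  0.0351] [-7.3  1.7 14.2] [ 0.26  1.26 -0.05] 27.8 0.226
('cap_mid', 0.74, np.float64(1.0), np.float64(232.7))
('cap', 0.77, np.float64(60.5), np.float64(180.9))
('cap', 0.76, np.float64(65.2), np.float64(119.5))
('cap', 0.73, np.float64(59.5), np.float64(298.4))
('cap', 0.72, np.float64(65.4), np.float64(61.2))
('cap', 0.7, np.float64(61.6), np.float64(240.6))
('cap', 0.63, np.float64(62.9), np.float64(0.5))
('spare', 0.75, np.float64(62.5), np.float64(300.0))
 [ 0.5594 -0.      0.2081] [-0.6  0.6 -0.5] [0.03 0.02 0.05] 29.8 1.0
```

View pics/b2.png

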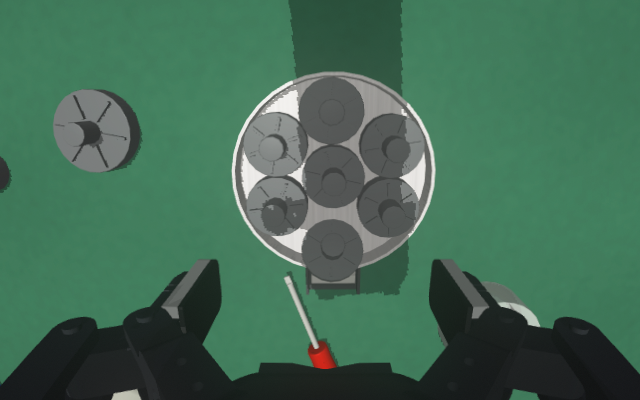

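The spare sits tipped at (332,250), with its outer edge on the rim or ramp and its inner edge down. Before regripping with a near-radial closing line, which stops the pivoting, I'll check the radial offset using picture b0.

Run:
```python
import h
from h import *
import pickle
f=pickle.load(open("w.pkl","rb"))[0]
def setT(p,yaw):
    T=np.eye(4);T[:3,:3]=cv2.Rodrigues(down(yaw))[0];T[:3,3]=p;f["T"]=T@np.array(f["T_tool_cam"])
def circ(c,r,z):
    P=np.array([proj(f,[c[0]+r*np.cos(t),c[1]+r*np.sin(t),z]) for t in np.linspace(0,6.283,181)])
    return "cols %.0f-%.0f rows %.0f-%.0f"%(P[:,0].min(),P[:,0].max(),P[:,1].min(),P[:,1].max())
setT(pol(.061,0,.11),np.radians(78))
b=np.array(pol(.061,0,0))[:2]
print("spare flange top",circ(b,.03,.105),"bottom",circ(b,.03,.085))
print("rim outer",circ(C,.095,.026),"mid flange",circ(C,.03,.023),"rim inner",circ(C,.092,.026))
setT([.5594,0,.2081],np.radians(78))
print("b2 rim outer",circ(C,.095,.026),"mid",circ(C,.03,.023), "bay cap flat",circ(b,.03,.023),"hubtop",circ(b,.011,.049))
def edge(img,x,lo,hi):
    g=cv2.cvtColor(cv2.imread(img),cv2.COLOR_BGR2GRAY).astype(int)[lo:hi,x-3:x+4].mean(1);return [ (lo+i,int(v)) for i,v in enumerate(g) if i%2==0]
print(edge("pics/b0.png",325,180,260))
print(edge("pics/b2.png",334,60,84)); print(edge("pics/b2.png",332,200,296))
```

```text
spare flange top cols 259-391 rows 198-319 bottom cols 266-384 rows 187-297
rim outer cols 174-477 rows -52-257 mid flange cols 277-373 rows 66-163 rim inner cols 178-472 rows -47-253
b2 rim outer cols 230-434 rows 74-273 mid cols 300-364 rows 148-210 bay cap flat cols 301-362 rows 211-268 hubtop cols 320-344 rows 240-262
[(180, 162), (182, 162), (184, 162), (186, 162), (188, 162), (190, 162), (192, 154), (194, 75), (196, 74), (198, 74), (200, 74), (202, 74), (204, 92), (206, 94), (208, 92), (210, 92), (212, 84), (214, 82), (216, 91), (218, 90), (220, 91), (222, 90), (224, 89), (226, 90), (228, 90), (230, 89), (232, 89), (234, 89), (236, 88), (238, 89), (240, 88), (242, 88), (244, 88), (246, 70), (248, 67), (250, 67), (252, 67), (254, 66), (256, 66), (258, 66)]
[(60, 72), (62, 72), (64, 73), (66, 73), (68, 73), (70, 73), (72, 142), (74, 157), (76, 99), (78, 89), (80, 90), (82, 89)]
[(200, 85), (202, 85), (204, 84), (206, 85), (208, 142), (210, 151), (212, 152), (214, 151), (216, 151), (218, 150), (220, 86), (222, 85), (224, 84), (226, 85), (228, 85), (230, 85), (232, 84), (234, 83), (236, 85), (238, 85), (240, 85), (242, 86), (244, 86), (246, 87), (248, 87), (250, 88), (252, 88), (254, 89), (256, 73), (258, 66), (260, 85), (262, 87), (264, 87), (266, 87), (268, 87), (270, 87), (272, 87), (274, 86), (276, 85), (278, 88), (280, 76), (282, 118), (284, 62), (286, 62), (288, 63), (290, 74), (292, 74), (294, 74)]
```

Picture b0 shows the spare was held about 3 mm outward in the grip and the tin lies about 1.5 mm further inward, so it went in about 4 mm too far out. I'll regrip with a near-radial closing line, lift and re-measure.

Run:
```python
from h import *
def st(t): s=get_state();print(t,np.round(s["position"],4),np.round(s["contact_force"],1),round(s["clock"],1),round(s["finger_gap"],3))
R=down(np.radians(138))
movep(pol(.058,0,0.10),R); print(move_l(pol(.058,0,0.037),0.1,until_force=15)); st("at")
grab(60); st("grip")
move_l(pol(.058,0,0.11),0.12); st("up")
f=snap("wrist","b3.png"); import pickle; pickle.dump(f,open("b3.pkl","wb"))
```

```text
False
at [ 0.6202 -0.0061  0.0375] [ 0.5 -0.6  0.4] 31.6 1.002
grip [ 0.6189 -0.0055  0.0369] [-2.6  2.3  1.9] 32.2 0.229
up [ 0.6194 -0.0061  0.1094] [ 0.2 -0.6 -0.4] 33.0 0.233
```

View pics/b3.png

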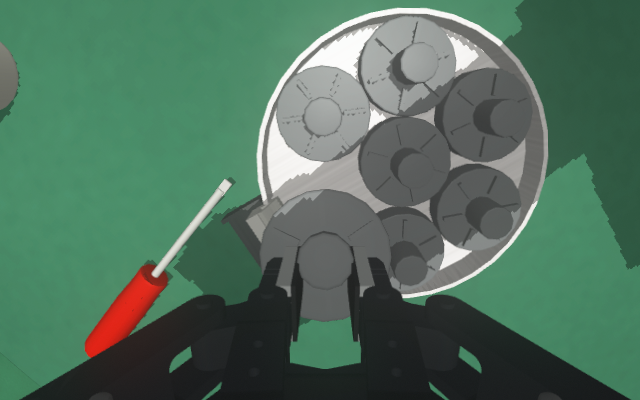

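Picture b3: the spare is in the grip, flange at columns 260–388 with near edge at row 190, hub top at (325,260). I'll calculate its offset and tilt in the grip from those.

Run:
```python
from h import *
import pickle
f=pickle.load(open("b3.pkl","rb"))
g=cv2.cvtColor(cv2.imread("pics/b3.png"),cv2.COLOR_BGR2GRAY).astype(int)
print("col325:",[(r,int(g[r,322:329].mean())) for r in range(180,326,2)])
print("row225:",[(c,int(g[223:228,c].mean())) for c in list(range(252,276,2))+list(range(374,396,2))])
s=get_state();p=np.array(s["position"]);A=cv2.Rodrigues(np.array(s["eef_rot"]))[0]
def circ(d,h,t,zc,r):
    # cap origin d along tool x from axis, h beyond TCP, tilt t about tool y
    B=cv2.Rodrigues(np.array([0,t,0.]))[0]; o=np.array([d,0,h]);P=[]
    for a in np.linspace(0,6.283,121):
        q=o+B@np.array([r*np.cos(a),r*np.sin(a),-zc]); P.append(proj(f,p+A@q))
    P=np.array(P);return "c %.0f-%.0f r %.0f-%.0f"%(P[:,0].min(),P[:,0].max(),P[:,1].min(),P[:,1].max())
for d in(-.003,0,.003):
  for h in(.026,.034):
    for t in(-.2,0,.2): print(d,h,t,"bot",circ(d,h,t,0,.03),"top",circ(d,h,t,.02,.03),"hub",circ(d,h,t,.046,.011))
P=lambda c,r,z:np.array([proj(f,[c[0]+r*np.cos(a),c[1]+r*np.sin(a),z]) for a in np.linspace(0,6.283,181)])
q=P(C,.095,.026);print("rim pred",q.min(0).round(),q.max(0).round())
q=P(C,.03,.023);print("mid pred",q.min(0).round(),q.max(0).round())
```

```text
col325: [(180, 167), (182, 167), (184, 166), (186, 165), (188, 166), (190, 107), (192, 106), (194, 105), (196, 105), (198, 105), (200, 105), (202, 105), (204, 105), (206, 105), (208, 105), (210, 105), (212, 104), (214, 104), (216, 103), (218, 103), (220, 103), (222, 103), (224, 103), (226, 102), (228, 103), (230, 101), (232, 67), (234, 93), (236, 100), (238, 101), (240, 100), (242, 100), (244, 101), (246, 101), (248, 101), (250, 101), (252, 100), (254, 100), (256, 100), (258, 100), (260, 100), (262, 100), (264, 100), (266, 100), (268, 100), (270, 98), (272, 98), (274, 98), (276, 98), (278, 98), (280, 97), (282, 97), (284, 97), (286, 96), (288, 88), (290, 96), (292, 98), (294, 97), (296, 97), (298, 97), (300, 97), (302, 97), (304, 97), (306, 97), (308, 97), (310, 97), (312, 97), (314, 96), (316, 96), (318, 95), (320, 91), (322, 112), (324, 114)]
row225: [(252, 149), (254, 148), (256, 149), (258, 149), (260, 149), (262, 148), (264, 136), (266, 122), (268, 98), (270, 101), (272, 102), (274, 100), (374, 99), (376, 99), (378, 99), (380, 98), (382, 89), (384, 88), (386, 91), (388, 91), (39
[... 955 characters left out ...]
 hub c 297-351 r 254-302
0 0.034 0.2 bot c 268-381 r 186-281 top c 262-387 r 205-306 hub c 298-350 r 276-316
0.003 0.026 -0.2 bot c 265-383 r 178-295 top c 258-391 r 178-309 hub c 295-353 r 230-287
0.003 0.026 0 bot c 265-383 r 179-290 top c 258-390 r 189-311 hub c 295-353 r 255-306
0.003 0.026 0.2 bot c 265-384 r 183-283 top c 259-390 r 203-310 hub c 296-352 r 279-321
0.003 0.034 -0.2 bot c 268-381 r 175-287 top c 261-388 r 175-300 hub c 297-352 r 223-277
0.003 0.034 0 bot c 268-381 r 176-282 top c 261-387 r 185-302 hub c 297-351 r 247-296
0.003 0.034 0.2 bot c 268-381 r 180-276 top c 262-387 r 198-301 hub c 298-351 r 270-310
rim pred [254.   7.] [545. 298.]
mid pred [355. 119.] [446. 210.]
```

The cap is still tilted about 0.3 rad in the grip. Quickest fix is to set it flat on the free table beside the tin, check how it and the ring caps lie, and regrip.

```bash
sed -i 's/^C=.*;PHI/C=np.array([0.5622,0.0074]);PHI/' h.py
python3 - <<'E'
from h import *
import pickle
def st(t): s=get_state();print(t,np.round(s["position"],4),np.round(s["contact_force"],1),round(s["clock"],1),round(s["finger_gap"],3))
f=pickle.load(open("b3.pkl","rb"))
for px in[(322,114),(403,245),(405,162)]:
    p=atz(f,px,.023)[:2]-C;print(np.hypot(*p),np.degrees(np.arctan2(p[1],p[0])-PHI))
R=down(np.radians(138)); q=[.585,-.175]
movep(q+[.075],R); print(move_l(q+[.022],0.06,until_force=3)); st("down")
let_go(); move_l(q+[.11],0.2)
f=snap("wrist","b4.png");st("");pickle.dump(f,open("b4.pkl","wb"))
print(*caps(f),sep="\n")
for d in tip_of("wrist","spare")[:3]: print(d,atz(f,d["centre"],0))
for d in silhouettes("wrist","spare")[:2]: print(d["score"],cv2.boundingRect(d["mask"].astype(np.uint8)))
E
```

```text
0.06257068775337728 -62.48752420291076
0.054796447682937045 63.40682116027437
0.0035127075027466203 -137.19190344650616
True
down [ 0.585  -0.1742  0.0323] [0.8 1.  6.5] 34.4 0.232
 [ 0.5841 -0.1746  0.1087] [-0.6 -0.3 -1.3] 35.7 0.999
('cap', 0.88, np.float64(62.7), np.float64(239.7))
('cap', 0.77, np.float64(63.1), np.float64(181.4))
('cap', 0.57, np.float64(61.8), np.float64(300.6))
{'centre': [326.0, 201.5], 'score': 0.56} [ 0.58485708 -0.17252687  0.        ]
0.75 (282, 162, 87, 88)
```

View pics/b4.png

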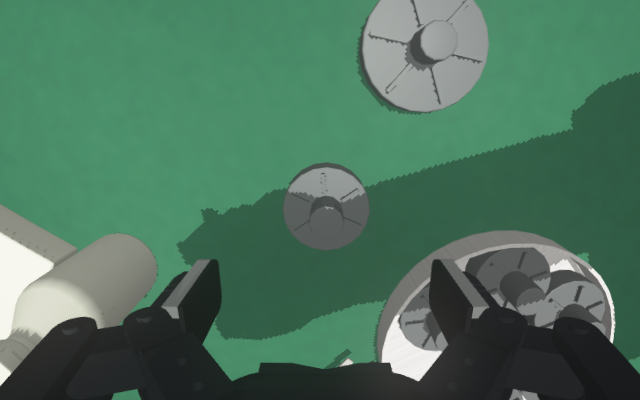

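The spare stands flat on the table at about (326,207), and the ring caps are still in place. I'll regrip it from the flange outline.

Run:
```python
from h import *
import pickle
from scipy.optimize import least_squares
np.set_printoptions(precision=4,suppress=True)
def st(t): s=get_state();print(t,np.round(s["position"],4),np.round(s["contact_force"],1),round(s["clock"],1),round(s["finger_gap"],3))
def box(f,c,z0):
    P=np.array([proj(f,[c[0]+.03*np.cos(a),c[1]+.03*np.sin(a),z]) for a in np.linspace(0,6.283,91) for z in(z0,z0+.02)])
    return np.r_[P.min(0),P.max(0)]
f=pickle.load(open("b4.pkl","rb"))
r=least_squares(lambda c:box(f,c,0)-[282.5,162,369,250],[.585,-.173]); c=r.x; print(c,r.fun)
R=down(np.radians(138)); q=c.tolist()
move_l(q+[.09],0.15); print(move_l(q+[.025],0.12,until_force=10)); st("at")
grab(100); move_l(q+[.11],0.2)
movep(pol(.0613,-0.8,.11),R); st("over")
f=snap("wrist","b5.png");pickle.dump(f,open("b5.pkl","wb"))
g=cv2.cvtColor(f["img"],cv2.COLOR_RGB2GRAY).astype(int)
print([(x,int(g[x,322:329].mean())) for x in range(180,300,2)])
b=np.array(pol(.0613,-.8,0))[:2]
pc=lambda rr,z:np.array([proj(f,[b[0]+rr*np.cos(a),b[1]+rr*np.sin(a),z]) for a in np.linspace(0,6.283,91)])
for rr,z in((.03,.085),(.03,.105),(.011,.131)): P=pc(rr,z);print(P.min(0),P.max(0))
```

```text
[ 0.5853 -0.1725] [-0.8079 -0.5823  0.809   0.6822]
False
at [ 0.5858 -0.1727  0.0256] [-0.2 -0.8  1.3] 36.9 0.996
over [ 0.621  -0.0058  0.1085] [-0.5 -0.6 -0.4] 38.8 0.22
[(180, 169), (182, 168), (184, 168), (186, 168), (188, 90), (190, 82), (192, 82), (194, 82), (196, 81), (198, 97), (200, 102), (202, 99), (204, 98), (206, 97), (208, 94), (210, 96), (212, 96), (214, 95), (216, 95), (218, 95), (220, 94), (222, 94), (224, 93), (226, 93), (228, 93), (230, 93), (232, 93), (234, 92), (236, 92), (238, 93), (240, 81), (242, 70), (244, 70), (246, 70), (248, 69), (250, 69), (252, 69), (254, 69), (256, 69), (258, 69), (260, 69), (262, 69), (264, 72), (266, 96), (268, 91), (270, 90), (272, 90), (274, 90), (276, 90), (278, 90), (280, 90), (282, 90), (284, 89), (286, 89), (288, 89), (290, 89), (292, 89), (294, 89), (296, 89), (298, 89)]
[261.9495 187.99  ] [381.3998 298.7351]
[254.5438 199.1416] [388.1573 321.0225]
[291.7974 267.3872] [349.7682 318.5179]
```

View pics/b5.png

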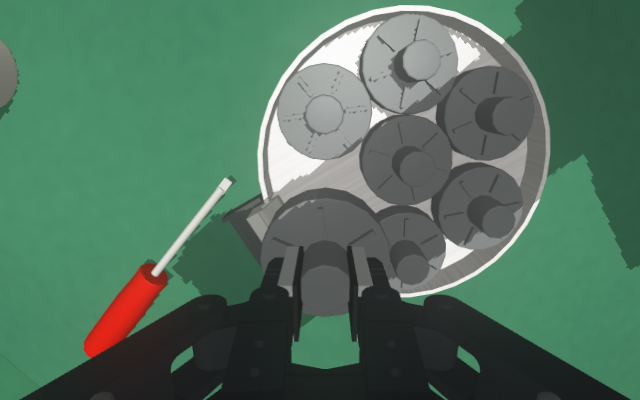

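Upright now: the edges match the prediction within a pixel. I'll lower and press with the near-radial grip.

Run:
```python
from h import *
def st(t): s=get_state();d=np.array(s["position"][:2])-C;print(t,np.round(s["position"],4),round(np.hypot(*d)*1e3,1),np.round(s["contact_force"],1),np.round(s["wrist_torque"],2),round(s["clock"],1))
r=.0613
move_l(pol(r,-.8,.058),0.12); st("hover")
print(move_l(pol(r,-.8,.030),0.04,until_force=4)); st("touch")
for z in(.045,.041,.037,.033,.029,.026):
    if get_state()["position"][2]>z:
        print(z,move_l(pol(r,-.8,z),0.03,until_force=60)); st("")
        if abs(get_state()["contact_force"][2])>45: break
```

```text
hover [ 0.6221 -0.0069  0.0581] 61.6 [-0.3  0.3 -0.8] [ 0.03 -0.02  0.04] 39.5
True
touch [ 0.6206 -0.0059  0.0463] 59.9 [ 0.   0.2 -0.5] [0.04 0.06 0.  ] 39.9
0.045 False
 [ 0.6203 -0.0057  0.0443] 59.5 [-5.6  1.9  0.1] [ 0.29  1.19 -0.01] 40.1
0.041 False
 [ 0.6199 -0.0056  0.0403] 59.2 [-6.   1.9  0.7] [ 0.32  1.39 -0.  ] 40.4
0.037 False
 [ 0.6193 -0.0059  0.0359] 58.6 [-6.1  0.9  0.2] [0.17 1.55 0.04] 40.7
0.033 False
 [ 0.6193 -0.0057  0.0318] 58.6 [-5.9  1.4 -1.9] [ 0.32  1.49 -0.06] 41.0
0.029 False
 [ 0.62   -0.0059  0.0289] 59.3 [-7.9  1.5  4.9] [ 0.29  1.63 -0.01] 41.3
0.026 False
 [ 0.6203 -0.006   0.0286] 59.6 [-14.6   1.5  22.8] [ 0.39  2.94 -0.07] 41.5
```

It reached the floor: TCP at 0.0286, expected 0.028. I'll relax, release and check.

Run:
```python
from h import *
s=get_state();p=s["position"]
move_l([p[0],p[1],.0285],0.03); let_go()
print(np.round(get_state()["contact_force"],1))
move_l([p[0],p[1],.11],0.15)
movep([0.54,0.0,0.22],down(np.radians(78)))
f=snap("wrist","b6.png");print(*caps(f),sep="\n");print(get_state()["clock"])
t=snap("top","t6.png")
```

```text
[0.3 0.5 0. ]
('cap', 0.91, np.float64(63.2), np.float64(242.2))
('cap', 0.77, np.float64(64.1), np.float64(298.5))
('cap', 0.7, np.float64(61.6), np.float64(120.5))
('cap', 0.68, np.float64(63.5), np.float64(61.4))
('cap', 0.65, np.float64(61.4), np.float64(185.7))
44.2833
```

View pics/b6.png

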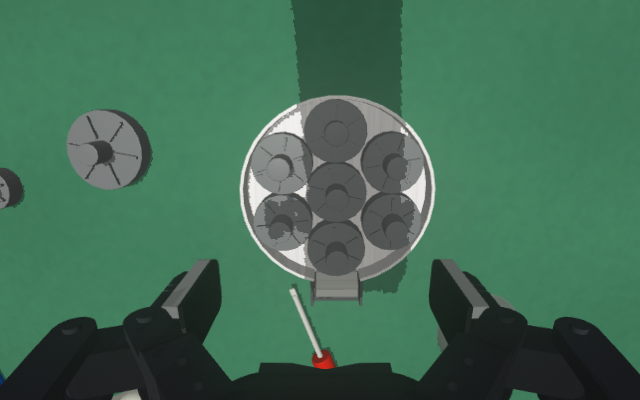

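All seven look flat, with the spare at (335,248) inside the rim. As a cheap check I'll press down centrally on the spare's hub with shut fingers, expecting contact at z≈0.049, then retreat and hand in.

Run:
```python
from h import *
grab(40); R=down(np.radians(78))
movep(pol(.0595,-.8,.08),R)
print(move_l(pol(.0595,-.8,.044),0.04,until_force=15)); s=get_state();print(np.round(s["position"],4),np.round(s["contact_force"],1))
move_l(pol(.0595,-.8,.15),0.15); sleep(0.5)
s=get_state();print(np.round(s["contact_force"],1),s["clock"])
if s["clock"]<62: print(sign_off())
```

```text
True
[ 0.6195 -0.0057  0.0491] [-0.2 -0.   7.7]
[-0.3 -0.2 -0.3] 47.85
the job is handed in; nothing more can be done
None
```

The spare cap is pressed down past the keeper, all seven caps look flat on the tin's floor, and I handed the job in at about 48 s; the first insertion tipped, so I set the spare down flat on the table, regripped it and pressed it in again.

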